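# Draw the carrier board out from under the microplate stack

## Task

Draw the flat carrier board out by its upright grip, clear of the stand's front bar, and leave it lying on the bench with nothing holding it, so that the stack of plates and tip rack that stands on it sinks square and upright into the stand; do not lift, unstack or topple the stack and leave the other things on the bench where they are. A hidden pin under the stack keeps the board from coming straight out: shift the board sideways, feeling with light pulls, until you find the place where it comes free.

Things in the scene. Friction and masses are not known exactly. Their poses are not given: they have to be found in the camera images.
- stand: Grey and aluminium stacking stand, fixed. Origin: on the bench under the middle of the stack; x runs from its open front (robot side) to its rear, z up. Base plate 3 mm thick, x -165 to +48 mm, y -70 to +70. Side rails with inner faces at y = +-65.5 and rear stops at x = 44 reach 20 mm high. Inside each rail a ledge, 59 to 66 mm from the middle, its top 8.5 mm above the bench: there the stack comes to rest.
- keeper_bar (a point): Middle of the stand's front keeper bar (stand x -48.5 mm, 25 mm above the bench). The bar is 8 mm thick in x, spans the stand's width and runs from 18 to 33 mm above the bench; the board passes beneath with 3 mm play and cannot be lifted there.
- pin_row (a point): Point on the stand's middle line at stand x = +6 mm, on top of the base plate, under the stack. One fixed upright lock pin, 10 mm across and 5 mm tall, stands out of sight beneath the board at this x, 8 to 15 mm from this point either left (+y of the stand) or right (-y): side and distance unknown.
- carrier: Flat aluminium board, about 0.2 kg, 197 x 84 x 12 mm, lying on the base plate, rear under the stack; axes parallel to the stand's, centred in y at the start. Origin: on its underside below the middle of the grip; it reaches 25 mm in front (-x) and 172 mm behind. Shifts up to 16 mm sideways each way; friction under the load 3 to 8 N, more if pressed down. Clear of the bar when its origin is 228 mm from the stand's.
- grip (a point): Middle of the upright black grip block on the board, 30 mm above the board's underside over its origin. The block is 32 mm long in x, 30 mm thick in y and stands from 12 to 48 mm above the underside; the stack begins 95 mm behind its middle.
- cross_slot (a point): Middle of a hidden slot in the board's underside (board x = 144 mm): 14 mm long in x, 76 mm wide in y; the pin stands in it with 2 mm play in x. A way out 18 mm wide on the board's middle line leads from it to the rear edge: the board comes out (-x) only with its middle line within 4 mm of the pin's y, else it stops hard after some 2 mm.
- plate_low: Lowest black microplate of the stack: flat slab 128 x 86 mm, 14.4 mm high in the stack. Origin: centre of its underside. Local z up; its long side is its x axis and lies along the stand's y.
- plate_mid: Middle black microplate of the stack: flat slab 128 x 86 mm, 14.4 mm high in the stack. Origin: centre of its underside. Local z up; its long side is its x axis and lies along the stand's y.
- plate_high: Uppermost black microplate of the stack: flat slab 128 x 86 mm, 14.4 mm high in the stack. Origin: centre of its underside. Local z up; its long side is its x axis and lies along the stand's y.
- rack: Grey perforated tip rack with black foot, 128 x 86 x 50 mm, 0.11 to 0.24 kg, standing on top of the plates. Origin: centre of its underside, 58 mm above the bench at the start and 52 mm when the stack has sunk into the stand.
- beaker: Bystander: small white beaker, 44 mm wide, 59 mm tall. Origin: centre of its underside.
- timer: Bystander: white bench timer lying flat, 68 x 62 x 19 mm. Origin: centre of its underside.
- pot: Bystander: white pot with a green lid, 46 mm wide, 72 mm tall. Origin: centre of its underside.
There are look-alikes about, which are no part of the job. Leave any pink look-alike of the plate_mid alone.

How it is judged:
By the outcome, as a careful person would: the job done as asked, in the order asked, and still so for the second after the job is handed in, with the robot touching nothing.
It also fails if it takes over 54 s, if anything falls off the work surface, if the arm or the gripper's body presses on something with over 40 N, if the wrist force passes 120 N, or if a joint passes its speed limit or range.

## Robot

A 7-joint arm with a two-finger parallel gripper is mounted at the origin on a cart in front of the work surface, level with it; the furniture and walls round the work are solid. World frame = base frame: x ahead of the robot, y to its left, z up, the work surface at z = 0. Lengths are in mm, angles in rad, forces in N, time in s.
With the tool pointing down it reaches from about 400 to 875 mm from the base axis. Payload 19.3 kg.
Tool frame: the origin (TCP) lies at the very end of the fingers, on their centre line; the grasp point (between the pads) lies 19 mm behind it; z points along the fingers, y is the line along which they close (so a half turn about z gives the same grasp; the last joint's range is limited). The gripper opens to 85 mm and grips with 20 to 120 N. Pads are 22 mm wide; open, the fingers measure 114 mm over their backs; the gripper's body (76 mm by 85 mm) begins 54 mm behind the grasp point. The pads swing forward as they close: fully open they stand 13 mm farther back than shut.
Start: joints at [-1.292, 0.521, -0.036, 1.599, 0.021, 1.021, -0.113], TCP at [213.625, 587.349, 231.291] pointing down, gripper open.
Joint ranges: [-2.91, 2.91], [-0.3, 2.13], [-1.5, 1.42], [0.17, 2.43], [-1.26, 4.41], [0.16, 1.93], [-2.52, 2.52]. Speed limits (rad/s): [1.89, 1.89, 2.39, 2.39, 3.01, 3.01, 3.01].

## Interface

Orientations are given as a unit quaternion [x, y, z, w].
In Python, from cell import arm gives the robot as it stands.
- The arm moves only by the shell command python3 -m handwheel 'ROWS' [FORCE]. ROWS is JSON, a list of rows, each an object with "angular": the turn, a rotation vector about the tool's x, y, z in degrees, a list of three; "slide": the shift along the tool's x, y, z in m, a list of three; "fingers": the closure, from 0 (fully open) to 1 (shut). In form: [{"angular": [rx, ry, rz], "slide": [tx, ty, tz], "fingers": fingers}, ...]. A call has 1 to 10 rows; each row is the pose to reach, as a shift and turn from the pose commanded when the call began, along the tool's axes at that moment; what a row does not reach only later rows make up. A row lasts 1/12 s, in which the tool goes at most 41.7 mm and 7.16 degrees, less where a joint would pass 70% of its speed; a pose out of reach is approached as far as the arm can. A call with a gripper value outside its range is refused whole. The fingers move at their own pace and stop on an object; FORCE is the grip in N (left out, the last holds). Time passes only in rows, so rows that repeat a pose let the fingers close. It gives the time, the measured TCP pose, the force, the opening and the grip force at its end, in the units of the state.
- arm.read_state(): the state, without advancing time (a new reading comes with each control period).
- arm.capture(name): name is "scene" or "top" or "wrist"; returns a dict with "image" (400x640x3 uint8, red, green, blue), "vertical_fov" (degrees; the focal length in pixels is half the picture's height over the tangent of half this angle, whatever the lens; pixels are square), "cx", "cy" (the principal point, pixels), "camera_from_world" (4x4, takes a point from world to camera coordinates); the wrist camera has in their place "mount" (4x4, takes a point from camera to tool coordinates, whose origin is the TCP and whose axes are the flange's). Camera axes: x right, y down, z forward; pixel columns grow to the right and rows downward; lengths in mm; the calibration is good to about 2 mm. A picture is of the moment at which its call begins: read the wrist's pose just before it. There is no depth.
- arm.hand_in(): hands the job in; it is judged then, once.
The state is a dict: "time": time; "joint_pos": joint angles; "joint_vel": joint speeds; "effort": joint torques, N m; "tcp_pos": TCP position; "tcp_rot": TCP orientation; "contact_force": force on the tool from outside, world axes, zero at the start; "wrist_torque": the same for the moment, N m; "width": finger opening in mm; "grip_force": force on a finger pad.
Only numpy, scipy, OpenCV 4.12 (cv2) and the standard library are available. Lean on these libraries where they do the work, as an engineer would, in place of code of your own. Each camera call takes 0.05 s, during which the arm holds its last target. There are 200 camera calls.

## Working session

There is one attempt and no reset: what is moved stays moved. The work goes in short steps, Python scripts to look and compute and a shell command to move; the robot and the scene stay as the last step left them, time stands still between calls to the robot, and variables do not carry over. Pictures are saved under pics/ and viewed, at most 10 in all, crops included, and the job is handed in when it is done.

```bash
mkdir -p pics; cat > h.py <<'E'
import numpy as np, cv2
from cell import arm
def snap(n,f):
    s=arm.read_state(); c=arm.capture(n); cv2.imwrite('pics/'+f,c['image'][:,:,::-1]); return s,c
def ray(c,u,v):
    f=200/np.tan(np.radians(c['vertical_fov'])/2); T=np.array(c['camera_from_world']); R=T[:3,:3]; o=-R.T@T[:3,3]
    return o,R.T@np.array([(u-c['cx'])/f,(v-c['cy'])/f,1])
def onz(c,u,v,z):
    o,d=ray(c,u,v); return o+d*(z-o[2])/d[2]
def proj(c,p):
    f=200/np.tan(np.radians(c['vertical_fov'])/2); T=np.array(c['camera_from_world']); q=T[:3,:3]@p+T[:3,3]
    return f*q[:2]/q[2]+[c['cx'],c['cy']]
E
python3 - <<'E'
from h import *
import pickle
for n in('scene','top'):
    s,c=snap(n,n+'1.png'); pickle.dump(c,open(n+'.pkl','wb')); print(c['vertical_fov'],c['cx'],c['cy'])
print({k:s[k] for k in('time','tcp_pos','tcp_rot','contact_force','width')})
E
```

```text
49.300694852636155 320.87328694715006 201.4739042553861
54.678694478474114 316.4506434679273 201.0172240345253
{'time': 0.05, 'tcp_pos': array([213.54212769, 587.06294268, 230.74888033]), 'tcp_rot': array([ 1.73529671e-01,  9.84828497e-01, -5.31018938e-04, -5.10491645e-05]), 'contact_force': array([-0.37375422, -0.04180363, -0.73600258]), 'width': 85.29158910544881}
```

View pics/top1.png

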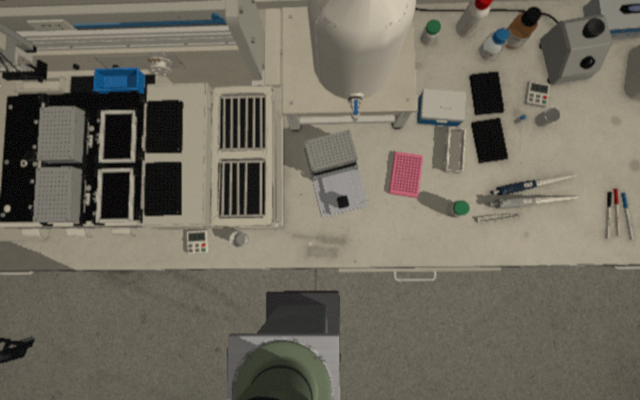

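View pics/scene1.png

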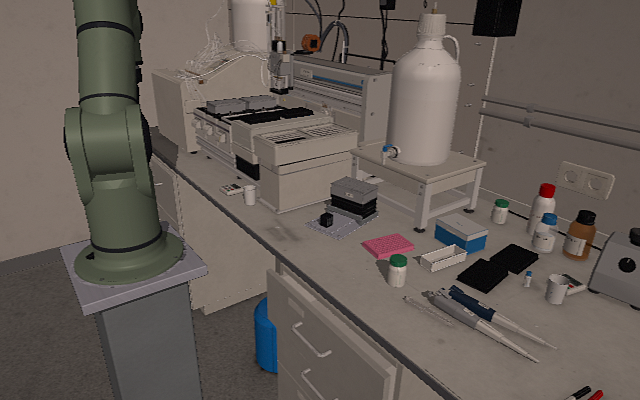

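Candidates for the grip in the top view: the black block at (343,201), beside the grey rack at (331,152). Look-alikes are the pink plate (406,174), the loose black plates (487,92) and (490,140), and the deck plates and racks on the left. Only the block at (343,201) stands on a board in front of a stack. I'll check it in one close crop.

```bash
python3 - <<'E'
from h import *
import pickle
c=pickle.load(open('top.pkl','rb')); im=c['image']
x0,y0,x1,y1=295,120,385,225
cr=im[y0:y1,x0:x1]; cv2.imwrite('pics/crop.png',cv2.resize(cr,None,fx=5.6,fy=5.6,interpolation=cv2.INTER_CUBIC)[:,:,::-1])
g=im.max(2); m=np.zeros_like(g); m[190:212,330:355]=(g[190:212,330:355]<60)
n,l,s,ct=cv2.connectedComponentsWithStats(m); print(s,ct)
i=1+np.argmax(s[1:,4]); u,v=ct[i]
for z in(30,48): print(onz(c,u,v,z))
print('cam',ray(c,0,0)[0])
cs=cv2.findContours((l==i).astype('uint8'),0,2)[0][0]; print(cv2.minAreaRect(cs))
# rack top 108
for p in [(306,139),(350,131),(357,163),(313,174)]: print(p,onz(c,*p,108))
E
```

```text
[[     0      0    640    400 255892]
 [   337    196     12     12    108]] [[319.49044519 199.4992106 ]
 [342.13888889 201.37037037]]
[ 526.68809541 -176.69141624   30.        ]
[ 524.91986923 -176.1006264    48.        ]
cam [ 418.46292312 -140.53182721 1131.69904853]
((342.2059020996094, 201.32354736328125), (10.914102554321289, 9.943960189819336), 75.96376037597656)
(306, 139) [690.17163346 -79.66106936 108.        ]
(350, 131) [ 709.69764308 -198.90474718  108.        ]
(357, 163) [ 621.62183818 -215.77963612  108.        ]
(313, 174) [593.9541896  -97.54552524 108.        ]
```

View pics/crop.png

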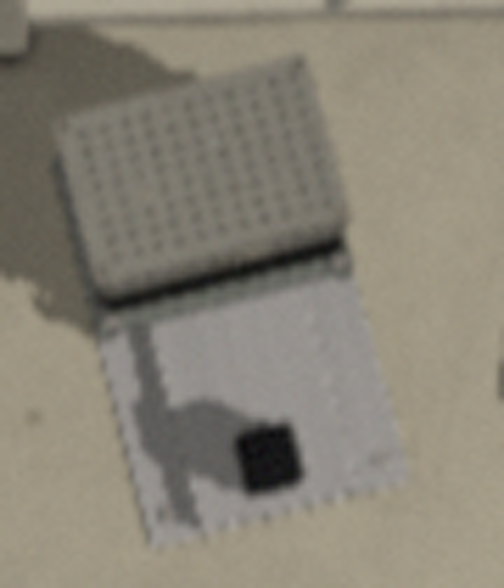

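The crop shows the black grip at (342,201), on the light base plate whose front corners are at about (322,217) and (367,206). The rack top is behind it, so the choice of grip is confirmed. Next I work out the stand's axes.

```bash
python3 - <<'E'
from h import *
import pickle
from scipy.spatial.transform import Rotation as R
c=pickle.load(open('top.pkl','rb'))
q=[onz(c,295+a/5.6,120+b/5.6,108) for a,b in[(58,130),(303,60),(345,215),(107,285)]]
print(np.round(q,1)); ctr=np.mean(q,0); print('rack',ctr,[np.linalg.norm(q[i]-q[(i+1)%4]) for i in range(4)])
e=(q[0]-q[1])+(q[3]-q[2]); print('yaw rack',np.degrees(np.arctan2(-e[0],e[1])))
b=[onz(c,295+a/5.6,120+k/5.6,3) for a,k in[(150,545),(405,480)]]
d=b[0]-b[1]; print('base',b,np.linalg.norm(d),np.degrees(np.arctan2(-d[0],d[1])),np.mean(b,0))
g=onz(c,342.14,201.37,46); v=ctr-g; print('grip',g,'dir',np.degrees(np.arctan2(v[1],v[0])),np.linalg.norm(v[:2]))
v=np.mean(b,0)-ctr; print(np.degrees(np.arctan2(-v[1],-v[0])),np.linalg.norm(v[:2]))
s=arm.read_state(); print(R.from_quat(s['tcp_rot']).as_matrix().round(3), s['joint_pos'])
E
```

```text
[[ 678.6  -77.8  108. ]
 [ 710.5 -196.5  108. ]
 [ 634.2 -215.   108. ]
 [ 602.3 -100.6  108. ]]
rack [ 656.40483078 -147.48750383  108.        ] [np.float64(122.93460061825829), np.float64(78.57587754913814), np.float64(118.74720315962618), np.float64(79.57305240271198)]
yaw rack 15.308767733093163
base [array([ 483.46518931, -117.37309083,    3.        ]), array([ 515.4663336 , -250.66118164,    3.        ])] 137.07584903504124 13.500611628177543 [ 499.46576145 -184.01713623    3.        ]
grip [ 525.11733773 -176.16941179   46.        ] dir 12.323580143016777 134.38399337494045
13.103036207707918 161.1343710214398
[[-0.94   0.342 -0.   ]
 [ 0.342  0.94  -0.001]
 [-0.    -0.001 -1.   ]] [-1.29221091  0.52195392 -0.03633053  1.59988756  0.02122063  1.02110197
 -0.11281778]
```

```bash
python3 -m handwheel '[{"angular":[0,0,7],"slide":[-0.029,-0.027,-0.003],"fingers":0},{"angular":[0,0,14],"slide":[-0.058,-0.054,-0.006],"fingers":0},{"angular":[0,0,21],"slide":[-0.087,-0.081,-0.009],"fingers":0},{"angular":[0,0,28],"slide":[-0.116,-0.108,-0.012],"fingers":0},{"angular":[0,0,35],"slide":[-0.145,-0.135,-0.015],"fingers":0},{"angular":[0,0,42],"slide":[-0.174,-0.162,-0.018],"fingers":0},{"angular":[0,0,49],"slide":[-0.203,-0.189,-0.021],"fingers":0},{"angular":[0,0,56],"slide":[-0.232,-0.216,-0.024],"fingers":0},{"angular":[0,0,63],"slide":[-0.261,-0.243,-0.027],"fingers":0},{"angular":[0,0,70],"slide":[-0.29,-0.27,-0.03],"fingers":0}]'
cat >> h.py <<'E'
from scipy.spatial.transform import Rotation as Ro
def go(target,yaw_y=None):
    s=arm.read_state(); M=Ro.from_quat(s['tcp_rot']).as_matrix()
    d=M.T@(np.array(target)-s['tcp_pos'])
    a=np.degrees(np.arctan2(M[1,1],M[0,1]))
    print('t',round(s['time'],2),'tcp',s['tcp_pos'].round(1),'slide',d.round(1),'yaxis ang',a.round(2),'tilt',M[:,2].round(3),'F',s['contact_force'].round(1),'w',round(s['width'],1),'j',s['joint_pos'].round(2))
    if yaw_y is not None: print('rz',round(-((yaw_y-a+180)%360-180),2))
E
python3 -c "
from h import *
go([490,-20,240],-76)"
```

```text
time: 0.93
tcp_pos: [394.2, 232.6, 261.5]
tcp_rot: [0.709, 0.705, 0.0, -0.0]
contact_force: [0.7, 1.1, -0.0]
width: 85.3
grip_force: 0.0
t 0.93 tcp [394.2 232.6 261.5] slide [-252.1   97.2   21.4] yaxis ang -0.33 tilt [-0.  0. -1.] F [ 0.7  1.1 -0. ] w 85.3 j [-0.96  0.23  0.35  2.   -0.1   0.93 -0.56]
rz 75.67
```

```bash
python3 -m handwheel '[{"angular":[0,0,7],"slide":[-0.036,0.010,0.0],"fingers":0},{"angular":[0,0,14],"slide":[-0.072,0.020,0.0],"fingers":0},{"angular":[0,0,21],"slide":[-0.108,0.030,0.005],"fingers":0},{"angular":[0,0,28],"slide":[-0.144,0.040,0.01],"fingers":0},{"angular":[0,0,35],"slide":[-0.18,0.05,0.015],"fingers":0},{"angular":[0,0,42],"slide":[-0.216,0.06,0.02],"fingers":0},{"angular":[0,0,49],"slide":[-0.252,0.07,0.025],"fingers":0},{"angular":[0,0,56],"slide":[-0.288,0.08,0.03],"fingers":0},{"angular":[0,0,63],"slide":[-0.324,0.09,0.035],"fingers":0},{"angular":[0,0,70],"slide":[-0.36,0.1,0.04],"fingers":0}]'
python3 - <<'E'
from h import *
go([526,-176,150],-76)
s,c=snap('wrist','w1.png'); import pickle; pickle.dump((s,c),open('w1.pkl','wb')); print(np.round(c['mount'],3))
E
```

```text
time: 1.77
tcp_pos: [494.1, -127.2, 221.0]
tcp_rot: [0.985, 0.171, 0.0, -0.0]
contact_force: [1.1, 0.4, -0.2]
width: 85.6
grip_force: 0.0
t 1.77 tcp [ 494.1 -127.2  221. ] slide [13.7 56.7 71. ] yaxis ang -70.31 tilt [ 0.  0. -1.] F [ 1.1  0.4 -0.2] w 85.6 j [-0.39  0.44  0.71  1.94 -0.36  0.9  -0.73]
rz 5.69
[[ 1.00000e-03 -9.48000e-01 -3.17000e-01  8.20730e+01]
 [ 1.00000e+00  1.00000e-03 -0.00000e+00 -1.05000e-01]
 [ 0.00000e+00 -3.17000e-01  9.48000e-01 -1.42214e+02]
 [ 0.00000e+00  0.00000e+00  0.00000e+00  1.00000e+00]]
```

View pics/w1.png

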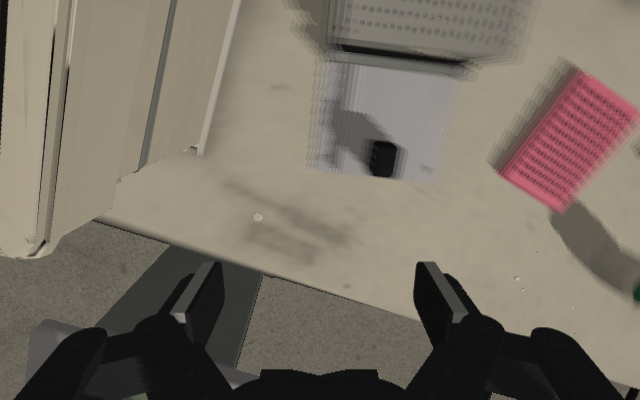

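The wrist view, blurred by motion, shows the grip at (383,158) on the stand's plate. The plate's front edge is tilted about 5.5°, which agrees with the planned turn. I'll go above the grip.

```bash
python3 -m handwheel '[{"angular":[0,0,3],"slide":[0.007,0.028,0.03],"fingers":0},{"angular":[0,0,5.7],"slide":[0.014,0.057,0.06],"fingers":0},{"angular":[0,0,5.7],"slide":[0.014,0.057,0.09],"fingers":0},{"angular":[0,0,5.7],"slide":[0.014,0.057,0.09],"fingers":0},{"angular":[0,0,5.7],"slide":[0.014,0.057,0.09],"fingers":0}]'
python3 - <<'E'
from h import *
go([526,-176,25],-76)
s,c=snap('wrist','w2.png'); import pickle; pickle.dump((s,c),open('w2.pkl','wb'))
M=Ro.from_quat(s['tcp_rot']).as_matrix(); W=np.eye(4); W[:3,:3]=M; W[:3,3]=s['tcp_pos']
c['camera_from_world']=np.linalg.inv(W@np.array(c['mount'])); print(c['vertical_fov'],c['cx'],c['cy'],proj(c,np.array([526,-176,51])))
im=c['image']; print([x.tolist() for x in [cv2.connectedComponentsWithStats((im.max(2)<45).astype('uint8'))[2]] ][0][:8])
E
```

```text
time: 2.23
tcp_pos: [525.6, -174.2, 130.7]
tcp_rot: [0.992, 0.124, -0.002, -0.0]
contact_force: [0.3, -0.0, 0.3]
width: 85.3
grip_force: 0.0
t 2.23 tcp [ 525.6 -174.2  130.7] slide [  0.3   1.9 105.7] yaxis ang -75.71 tilt [-0.003  0.    -1.   ] F [ 0.3 -0.   0.3] w 85.3 j [-0.21  0.63  0.62  1.9  -0.51  0.77 -0.64]
rz 0.29
62.03274742501104 318.57862370231106 197.6716750463535 [321.46609892 207.84855259]
[[0, 0, 640, 400, 219130], [196, 35, 6, 6, 22], [229, 58, 199, 7, 1003], [303, 173, 42, 52, 2051], [14, 262, 610, 138, 33794]]
```

View pics/w2.png

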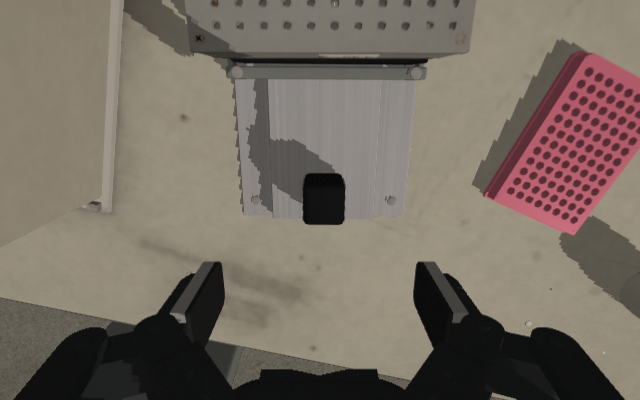

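The sharp wrist view shows the keeper bar level (bolts at (236,72) and (416,73)), so the tool is square to the stand. The grip spans columns 303–345 and its rear top edge is at row 173.

```bash
python3 - <<'E'
from h import *
import pickle
s,c=pickle.load(open('w2.pkl','rb'))
M=Ro.from_quat(s['tcp_rot']).as_matrix(); W=np.eye(4); W[:3,:3]=M; W[:3,3]=s['tcp_pos']
c['camera_from_world']=np.linalg.inv(W@np.array(c['mount']))
def T(u,v,z): return (M.T@(onz(c,u,v,z)-s['tcp_pos'])).round(1)
print('rear edge',T(324,173,51),'L',T(303.5,180,51),'R',T(344.5,180,51))
print('front foot',T(324,225,15),'T front top',T(324,225,51))
print('bar bolts z33',T(236,72,33),T(416,73,33))
print('base front',T(247,217,3),T(405,217,3))
g=c['image'][160:235,324].max(1); print(g.tolist())
E
```

```text
rear edge [25.7  3.6 79.6] L [ 20.7 -10.6  79.6] R [20.8 17.7 79.6]
front foot [-28.4   4.4 115.7] T front top [-13.    3.8  79.7]
bar bolts z33 [ 91.2 -55.9  97.4] [90.7 65.5 97.3]
base front [-26.1 -62.6 127.8] [-25.9  75.2 127.7]
[144, 113, 93, 90, 90, 91, 91, 90, 91, 90, 91, 91, 87, 39, 11, 9, 8, 9, 11, 10, 11, 11, 11, 10, 12, 10, 14, 15, 17, 18, 19, 18, 18, 20, 18, 18, 18, 18, 19, 18, 20, 18, 20, 19, 20, 20, 19, 21, 19, 20, 20, 19, 19, 18, 19, 19, 19, 19, 18, 17, 17, 19, 19, 18, 55, 140, 151, 152, 153, 153, 153, 153, 153, 152, 151]
```

```bash
python3 -m handwheel '[{"angular":[0,0,0],"slide":[0.0015,0.004,0.02],"fingers":0.2},{"angular":[0,0,0],"slide":[0.0015,0.004,0.05],"fingers":0.2},{"angular":[0,0,0],"slide":[0.0015,0.004,0.08],"fingers":0.2},{"angular":[0,0,0],"slide":[0.0015,0.004,0.1],"fingers":0.2},{"angular":[0,0,0],"slide":[0.0015,0.004,0.108],"fingers":0.2},{"angular":[0,0,0],"slide":[0.0015,0.004,0.109],"fingers":0.2},{"angular":[0,0,0],"slide":[0.0015,0.004,0.109],"fingers":0.2},{"angular":[0,0,0],"slide":[0.0015,0.004,0.109],"fingers":0.2}]' 25
python3 - <<'E'
from h import *
go([526,-178,22])
s,c=snap('wrist','w3.png')
im=c['image']; print(cv2.connectedComponentsWithStats((im.max(2)<45).astype('uint8'))[2].tolist()[:8])
E
```

```text
time: 2.95
tcp_pos: [530.1, -177.8, 24.2]
tcp_rot: [0.992, 0.125, 0.001, 0.0]
contact_force: [0.4, 1.0, -0.3]
width: 68.6
grip_force: 0.0
t 2.95 tcp [ 530.1 -177.8   24.2] slide [-4.  -0.8  2.2] yaxis ang -75.66 tilt [ 0.002 -0.    -1.   ] F [ 0.4  1.  -0.3] w 68.6 j [-0.11  0.79  0.47  1.93 -0.64  0.57 -0.53]
[[0, 0, 640, 400, 209807], [357, 34, 1, 1, 1], [379, 34, 2, 2, 2], [411, 34, 1, 1, 1], [315, 36, 2, 2, 4], [100, 41, 440, 19, 6267], [280, 235, 73, 96, 6433], [34, 256, 570, 144, 33485]]
```

View pics/w3.png

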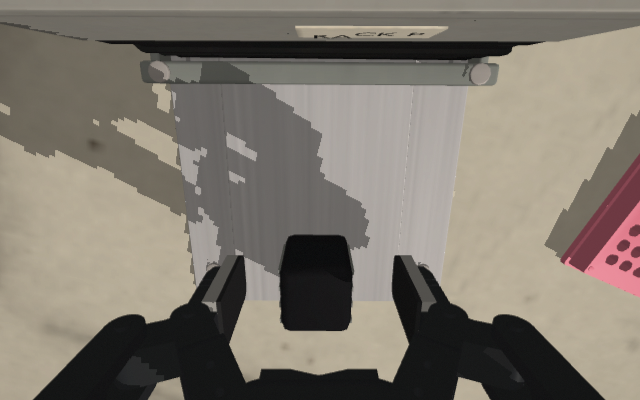

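The open fingers straddle the grip evenly: fingers at columns 244 and 393, grip centre at 316. I'll close on it.

```bash
python3 -m handwheel '[{"angular":[0,0,0],"slide":[0,0,0],"fingers":0.5},{"angular":[0,0,0],"slide":[0,0,0],"fingers":0.8},{"angular":[0,0,0],"slide":[0,0,0],"fingers":1},{"angular":[0,0,0],"slide":[0,0,0],"fingers":1},{"angular":[0,0,0],"slide":[0,0,0],"fingers":1},{"angular":[0,0,0],"slide":[0,0,0],"fingers":1},{"angular":[0,0,0],"slide":[0,0,0],"fingers":1}]' 50
cat >> h.py <<'E'
def st():
    s=arm.read_state(); M=Ro.from_quat(s['tcp_rot']).as_matrix()
    print('t',round(s['time'],2),'tcp in tool axes',(M.T@(s['tcp_pos']-[530.1,-177.8,24.2])).round(2),'F tool',(M.T@s['contact_force']).round(2),'tq',s['wrist_torque'].round(2),'w',round(s['width'],1),'g',round(s['grip_force'],1))
E
python3 -c "
from h import *
st()"
```

```text
time: 3.58
tcp_pos: [529.3, -177.7, 22.9]
tcp_rot: [0.992, 0.125, 0.0, -0.0]
contact_force: [-1.4, 1.7, 10.6]
width: 29.3
grip_force: 49.8
t 3.58 tcp in tool axes [-0.77 -0.32  1.33] F tool [ -0.94  -1.97 -10.59] tq [0.35 0.38 0.09] w 29.3 g 49.8
```

```bash
python3 -m handwheel '[{"angular":[0,0,0],"slide":[0,0.002,-0.001],"fingers":1},{"angular":[0,0,0],"slide":[0,0.004,-0.001],"fingers":1},{"angular":[0,0,0],"slide":[0,0.006,-0.001],"fingers":1},{"angular":[0,0,0],"slide":[0,0.006,-0.001],"fingers":1}]'
python3 -c "
from h import *
st()"
```

```text
time: 3.92
tcp_pos: [530.5, -183.7, 23.2]
tcp_rot: [0.992, 0.125, -0.0, -0.0]
contact_force: [-0.3, 1.7, -2.5]
width: 29.1
grip_force: 49.7
t 3.92 tcp in tool axes [-1.1   5.79  1.04] F tool [ 0.13 -1.74  2.5 ] tq [0.57 0.14 0.5 ] w 29.1 g 49.7
```

```bash
python3 -m handwheel '[{"angular":[0,0,0],"slide":[0,0.002,0],"fingers":1},{"angular":[0,0,0],"slide":[0,0.004,0],"fingers":1},{"angular":[0,0,0],"slide":[0,0.0055,0],"fingers":1},{"angular":[0,0,0],"slide":[0,0.0055,0],"fingers":1},{"angular":[0,0,0],"slide":[-0.001,0.0055,0],"fingers":1},{"angular":[0,0,0],"slide":[-0.002,0.0055,0],"fingers":1},{"angular":[0,0,0],"slide":[-0.003,0.0055,0],"fingers":1},{"angular":[0,0,0],"slide":[-0.004,0.0055,0],"fingers":1}]'
python3 -c "
from h import *
st()"
```

```text
time: 4.58
tcp_pos: [528.3, -190.2, 23.4]
tcp_rot: [0.992, 0.124, 0.0, 0.0]
contact_force: [4.0, 2.0, -4.7]
width: 29.4
grip_force: 49.6
t 4.58 tcp in tool axes [-4.83 11.52  0.78] F tool [ 4.39 -1.    4.7 ] tq [ 0.29 -0.49  0.01] w 29.4 g 49.6
```

```bash
python3 -m handwheel '[{"angular":[0,0,0],"slide":[-0.001,0,0],"fingers":1},{"angular":[0,0,0],"slide":[-0.002,0,0],"fingers":1},{"angular":[0,0,0],"slide":[-0.003,0,0],"fingers":1},{"angular":[0,0,0],"slide":[-0.003,0,0],"fingers":1}]'
python3 -c "
from h import *
st()"
```

```text
time: 4.92
tcp_pos: [524.9, -190.9, 23.4]
tcp_rot: [0.992, 0.124, -0.0, 0.0]
contact_force: [0.6, -0.1, -2.6]
width: 29.3
grip_force: 49.8
t 4.92 tcp in tool axes [-8.31 11.44  0.82] F tool [0.51 0.26 2.62] tq [-0.11 -0.01 -0.05] w 29.3 g 49.8
```

It's free on this side. I'll pull on slowly.

```bash
python3 -m handwheel '[{"angular":[0,0,0],"slide":[-0.002,0,0],"fingers":1},{"angular":[0,0,0],"slide":[-0.004,0,0],"fingers":1},{"angular":[0,0,0],"slide":[-0.007,0,0],"fingers":1},{"angular":[0,0,0],"slide":[-0.010,0,0],"fingers":1},{"angular":[0,0,0],"slide":[-0.013,0,0],"fingers":1},{"angular":[0,0,0],"slide":[-0.016,0,0],"fingers":1},{"angular":[0,0,0],"slide":[-0.019,0,0],"fingers":1},{"angular":[0,0,0],"slide":[-0.022,0,0],"fingers":1},{"angular":[0,0,0],"slide":[-0.025,0,0],"fingers":1},{"angular":[0,0,0],"slide":[-0.027,0,0],"fingers":1}]'
python3 -c "
from h import *
st()"
```

```text
time: 5.75
tcp_pos: [498.6, -197.4, 23.3]
tcp_rot: [0.992, 0.125, 0.0, 0.0]
contact_force: [4.4, 0.8, -2.8]
width: 29.2
grip_force: 49.8
t 5.75 tcp in tool axes [-35.35  11.26   0.85] F tool [4.42 0.34 2.85] tq [ 0.08 -0.6   0.03] w 29.2 g 49.8
```

```bash
python3 -m handwheel '[{"angular":[0,0,0],"slide":[-0.003,0,0],"fingers":1},{"angular":[0,0,0],"slide":[-0.006,0,0],"fingers":1},{"angular":[0,0,0],"slide":[-0.009,0,0],"fingers":1},{"angular":[0,0,0],"slide":[-0.012,0,0],"fingers":1},{"angular":[0,0,0],"slide":[-0.015,0,0],"fingers":1},{"angular":[0,0,0],"slide":[-0.018,0,0],"fingers":1},{"angular":[0,0,0],"slide":[-0.021,0,0],"fingers":1},{"angular":[0,0,0],"slide":[-0.024,0,0],"fingers":1},{"angular":[0,0,0],"slide":[-0.027,0,0],"fingers":1},{"angular":[0,0,0],"slide":[-0.03,0,0],"fingers":1}]'
python3 - <<'E'
from h import *
st(); snap('scene','s2.png')
im=cv2.imread('pics/s2.png')[150:260,290:430]; cv2.imwrite('pics/s2c.png',cv2.resize(im,None,fx=5,fy=5,interpolation=cv2.INTER_CUBIC))
E
```

```text
time: 6.58
tcp_pos: [469.4, -204.9, 23.3]
tcp_rot: [0.992, 0.125, -0.0, -0.0]
contact_force: [1.4, 0.5, -2.4]
width: 29.3
grip_force: 49.8
t 6.58 tcp in tool axes [-65.54  11.21   0.94] F tool [ 1.5  -0.09  2.43] tq [-0.07 -0.09  0.01] w 29.3 g 49.8
```

View pics/s2c.png

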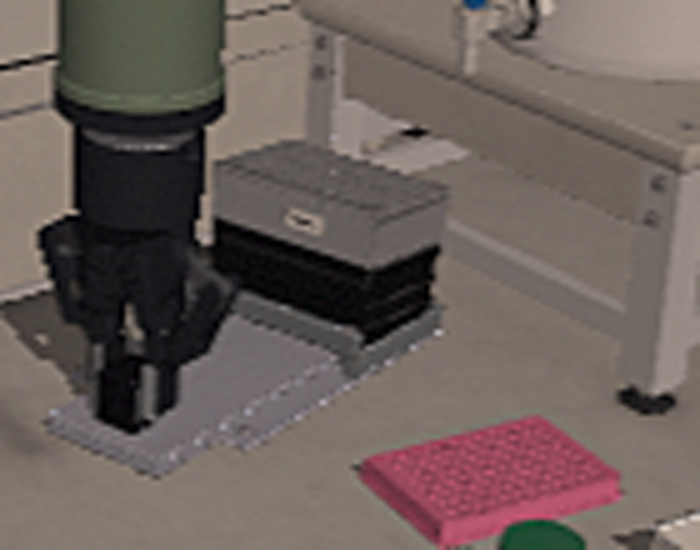

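The board is being drawn out under the bar, and the stack is upright at crop (325,240) and sinking. I'll draw the last 36 mm.

```bash
python3 -m handwheel '[{"angular":[0,0,0],"slide":[-0.004,0,0],"fingers":1},{"angular":[0,0,0],"slide":[-0.008,0,0],"fingers":1},{"angular":[0,0,0],"slide":[-0.012,0,0],"fingers":1},{"angular":[0,0,0],"slide":[-0.016,0,0],"fingers":1},{"angular":[0,0,0],"slide":[-0.020,0,0],"fingers":1},{"angular":[0,0,0],"slide":[-0.024,0,0],"fingers":1},{"angular":[0,0,0],"slide":[-0.028,0,0],"fingers":1},{"angular":[0,0,0],"slide":[-0.032,0,0],"fingers":1},{"angular":[0,0,0],"slide":[-0.036,0,0],"fingers":1},{"angular":[0,0,0],"slide":[-0.036,0,0],"fingers":1}]'
python3 - <<'E'
from h import *
st(); s,c=snap('wrist','w4.png')
E
```

```text
time: 7.47
tcp_pos: [434.1, -213.9, 23.3]
tcp_rot: [0.992, 0.124, -0.0, -0.0]
contact_force: [0.1, 0.3, -1.8]
width: 29.1
grip_force: 49.9
t 7.47 tcp in tool axes [-101.94   11.35    0.92] F tool [ 0.16 -0.22  1.84] tq [-0.04  0.09 -0.03] w 29.1 g 49.9
```

View pics/w4.png

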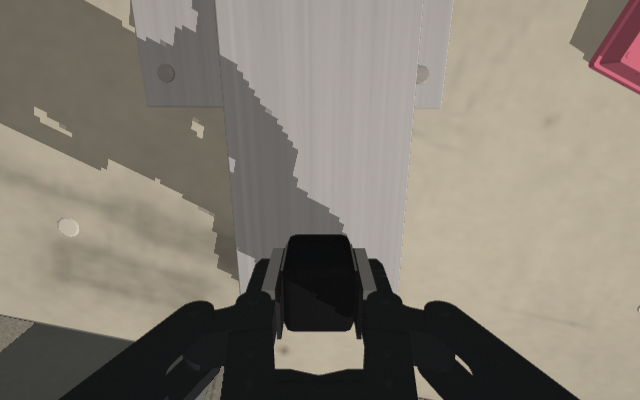

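The wrist view shows the grip still between the pads at (320,283), with the board well out over the stand's front edge (row 105). I'll release and rise straight up.

```bash
python3 -m handwheel '[{"angular":[0,0,0],"slide":[0,0,0.0005],"fingers":0.7},{"angular":[0,0,0],"slide":[0,0,0.0005],"fingers":0.5},{"angular":[0,0,0],"slide":[0,0,0.0005],"fingers":0.2},{"angular":[0,0,0],"slide":[0,0,0.0005],"fingers":0.2},{"angular":[0,0,0],"slide":[0,0,-0.01],"fingers":0.2},{"angular":[0,0,0],"slide":[0,0,-0.04],"fingers":0.2},{"angular":[0,0,0],"slide":[0,0,-0.08],"fingers":0.2},{"angular":[0,0,0],"slide":[0,0,-0.12],"fingers":0.2},{"angular":[0,0,0],"slide":[0,0,-0.16],"fingers":0.2},{"angular":[0,0,0],"slide":[0,0,-0.16],"fingers":0.2}]'
python3 -m handwheel '[{"angular":[0,0,0],"slide":[0,-0.03,0],"fingers":0.2},{"angular":[0,0,0],"slide":[0,-0.07,0],"fingers":0.2},{"angular":[0,0,0],"slide":[0,-0.11,0],"fingers":0.2},{"angular":[0,0,0],"slide":[0,-0.15,0],"fingers":0.2},{"angular":[0,0,0],"slide":[0,-0.15,0],"fingers":0.2},{"angular":[0,0,0],"slide":[0,-0.15,0],"fingers":0.2}]'
python3 - <<'E'
from h import *
st(); s,c=snap('top','t5.png'); snap('scene','s5.png')
a=cv2.resize(cv2.imread('pics/t5.png')[120:240,290:400],None,fx=3.6,fy=3.6,interpolation=2); b=cv2.resize(cv2.imread('pics/s5.png')[150:260,300:400],None,fx=432/110,fy=432/110,interpolation=2)
cv2.imwrite('pics/f5.png',np.hstack([a,b[:432]]))
im=c['image']; g=im.max(2); m=np.zeros_like(g); m[200:245,325:365]=(g[200:245,325:365]<60)
n,l,st_,ct=cv2.connectedComponentsWithStats(m); print(st_,ct); i=1+np.argmax(st_[1:,4]); print(onz(c,*ct[i],46))
E
```

```text
time: 8.35
tcp_pos: [436.8, -215.0, 189.7]
tcp_rot: [0.992, 0.124, 0.004, 0.001]
contact_force: [1.1, -1.1, -0.1]
width: 68.3
grip_force: 0.0
time: 8.85
tcp_pos: [397.7, -65.9, 183.8]
tcp_rot: [0.992, 0.127, 0.0, -0.001]
contact_force: [0.6, -0.3, 0.8]
width: 68.2
grip_force: 0.0
t 8.85 tcp in tool axes [ -99.83 -141.81 -159.54] F tool [ 0.54  0.48 -0.79] tq [-0.04 -0.03  0.03] w 68.2 g 0.0
[[     0      0    640    400 255896]
 [   351    230     11     11    102]
 [   325    243      1      2      2]] [[319.48545112 199.48559962]
 [355.89215686 234.76470588]
 [325.         243.5       ]]
[ 430.9803258  -212.68876713   46.        ]
```

View pics/f5.png

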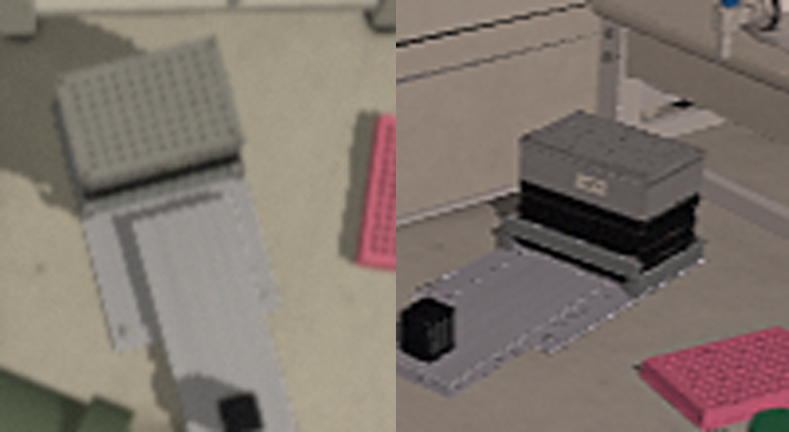

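The left half shows the board's rear edge clear in front of the bar at (170,205), the grip at (240,412) free, and the stack square. I'll check numerically that the stack sank evenly.

```bash
python3 - <<'E'
from h import *
import pickle
c=pickle.load(open('scene.pkl','rb')); a=cv2.imread('pics/scene1.png'); b=cv2.imread('pics/s5.png')
S=np.array([660,-145.,0]); y=np.radians(14.2); ex=np.array([np.cos(y),np.sin(y),0]); ey=np.array([-ex[1],ex[0],0])
up=lambda i:cv2.resize(i,None,fx=6,fy=6,interpolation=cv2.INTER_CUBIC)
for n,dx,dy,z in[('frontR',-40,-60,108),('frontL',-40,60,108),('rearR',40,-60,108),('rearL',40,60,108)]:
    p=S+dx*ex+dy*ey; q=p+[0,0,z]; u=proj(c,q); e=proj(c,q-[0,0,6])-u
    x,yy=u.round().astype(int); t=up(a[yy-8:yy+9,x-9:x+10]); w=up(b[yy-14:yy+15,x-15:x+16])
    r=cv2.matchTemplate(w,t,cv2.TM_CCOEFF_NORMED); _,v,_,l=cv2.minMaxLoc(r); print(n,(x,yy),'shift',np.array(l)/6-6,'expect',e.round(2),round(v,3))
E
```

```text
frontR (np.int64(362), np.int64(193)) shift [0.5 2. ] expect [-0.12  1.8 ] 0.88
frontL (np.int64(331), np.int64(183)) shift [0.66666667 1.83333333] expect [-0.06  1.73] 0.965
rearR (np.int64(376), np.int64(186)) shift [0.         0.16666667] expect [-0.14  1.74] 0.815
rearL (np.int64(346), np.int64(176)) shift [0.16666667 2.        ] expect [-0.09  1.68] 0.978
```

```bash
python3 -c "
from cell import arm
print(arm.hand_in())"
```

```text
the job is handed in; nothing more can be done
None
```

I drew the board clear of the front bar and released it with its rear still on the stand's base plate and its front over the bench; three of the rack's four corners measured the expected 6 mm drop (the fourth gave no reliable reading), the stack looks square and upright, nothing else on the bench was touched, and I handed the job in at about 9 s.

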